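# Line up the bottle caps by size on the sample board

### The job

Line up the four loose white bottle caps by size on the brown sample board, one centred on each of the four black round marks, closed side up as they lie now. The smallest goes on the mark next to the upright wooden post, and they grow from there to the largest at the other end. Do not knock over the glue bottle.

Things in the scene. Friction and masses are not known exactly. Their poses are not given: they have to be found in the camera images.
- cap_28: the smallest of the four loose white plastic screw caps: a round ribbed disc 28 mm in diameter and 16 mm high, about 10 g, lying on the table closed side up. Origin at the centre of its underside, z up.
- cap_39: the second smallest of the four loose white plastic screw caps: a round ribbed disc 39 mm in diameter and 18 mm high, about 12 g, lying on the table closed side up. Origin at the centre of its underside, z up.
- cap_50: the second largest of the four loose white plastic screw caps: a round ribbed disc 50 mm in diameter and 20 mm high, about 16 g, lying on the table closed side up. Origin at the centre of its underside, z up.
- cap_62: the largest of the four loose white plastic screw caps: a round ribbed disc 62 mm in diameter and 22 mm high, about 22 g, lying on the table closed side up. Origin at the centre of its underside, z up.
- mark_a: a flat black round mark, 68 mm in diameter with a tiny white centre dot, number 1 of four alike marks in a straight row, 85 mm apart (in the order a, b, c, d along the board), painted on a fixed brown wooden sample board (460 x 90 x 8 mm) that lies on the table. Origin at the mark's centre on the board's top face, 8 mm above the table; y runs along the row from a towards d.
- mark_b: a flat black round mark, 68 mm in diameter with a tiny white centre dot, number 2 of four alike marks in a straight row, 85 mm apart (in the order a, b, c, d along the board), painted on a fixed brown wooden sample board (460 x 90 x 8 mm) that lies on the table. Origin at the mark's centre on the board's top face, 8 mm above the table; y runs along the row from a towards d.
- mark_c: a flat black round mark, 68 mm in diameter with a tiny white centre dot, number 3 of four alike marks in a straight row, 85 mm apart (in the order a, b, c, d along the board), painted on a fixed brown wooden sample board (460 x 90 x 8 mm) that lies on the table. Origin at the mark's centre on the board's top face, 8 mm above the table; y runs along the row from a towards d.
- mark_d: a flat black round mark, 68 mm in diameter with a tiny white centre dot, number 4 of four alike marks in a straight row, 85 mm apart (in the order a, b, c, d along the board), painted on a fixed brown wooden sample board (460 x 90 x 8 mm) that lies on the table. Origin at the mark's centre on the board's top face, 8 mm above the table; y runs along the row from a towards d.
- post: a fixed upright pale wooden peg, 18 mm in diameter and 40 mm high, on one end of the sample board, in line with the marks, 77 mm from the centre of the nearest mark; that mark may be a or d. (The board's other end has only a flat plug of the same brown wood, 4 mm high.) Origin at the centre of its foot, on the board's top face.
- glue: a bystander: a loose yellow glue bottle with a red collar, 54 mm in diameter and 145 mm high, standing upright beyond the board's left (+y) end. Origin at the centre of its underside, z up.
Mind the look-alikes: they are no part of the job. Leave any orange look-alike of the cap_50 alone. Leave any green look-alike of the cap_28 alone.

How it is judged:
At the end, for the whole second after the job is handed in: Counting from the mark next to the post, the caps of 28, 39, 50 and 62 mm stand on the first, second, third and fourth mark, each with its centre within 12 mm of the mark's centre, lying flat on the board (closed side up, within 0.15 rad and 4 mm), released and at rest; the glue bottle is upright (((horizontal distance between post and mark_a below 0.12 m and horizontal distance between cap_28 and mark_a below 0.012 m and horizontal distance between cap_39 and mark_b below 0.012 m and horizontal distance between cap_50 and mark_c below 0.012 m and horizontal distance between cap_62 and mark_d below 0.012 m) or (horizontal distance between post and mark_d below 0.12 m and horizontal distance between cap_28 and mark_d below 0.012 m and horizontal distance between cap_39 and mark_c below 0.012 m and horizontal distance between cap_50 and mark_b below 0.012 m and horizontal distance between cap_62 and mark_a below 0.012 m)) and angle between each of cap_28, cap_39, cap_50, cap_62's own z axis and vertical below 0.15 rad and z of cap_28 in the frame of mark_a between -0.004 and 0.004 m and linear speed of each of cap_28, cap_39, cap_50, cap_62 below 0.02 m/s and z of cap_39 in the frame of mark_a between -0.004 and 0.004 m and z of cap_50 in the frame of mark_a between -0.004 and 0.004 m and z of cap_62 in the frame of mark_a between -0.004 and 0.004 m and angle between glue's own z axis and vertical below 0.3 rad); the robot touches nothing.
It fails at once if the glue bottle is knocked over (angle between glue's own z axis and vertical above 0.5 rad).
It also fails if it takes over 90 s, if anything falls off the work surface, if the arm or the gripper's body presses on something with over 40 N, if the wrist force passes 120 N, or if a joint passes its speed limit or range.

### The arm

A 6-joint arm with a two-finger parallel gripper is mounted at the origin on the work surface. World frame = base frame: x ahead of the robot, y to its left, z up, the work surface at z = 0. Lengths are in m, angles in rad, forces in N, time in s.
With the tool pointing down it reaches from about 0.15 to 0.775 m from the base axis. Payload 6.1 kg.
Tool frame: the origin (TCP) lies on the centre line of the jaws, within the pads' length; the fingertips stand 11 mm ahead of it and the grasp point (between the pads) lies 8 mm behind it; z points along the fingers, y is the direction in which the jaws open and shut (so a half turn about z gives the same grasp; the last joint's range is limited). The gripper opens to 85 mm and grips with 20 to 120 N. Pads are 22 mm wide; open, the fingers measure 114 mm over their backs; the gripper's body (76 mm by 85 mm) begins 54 mm behind the grasp point. The pads swing forward as they close: fully open they stand 13 mm farther back than shut.
Start: joints at [1.34, 0.126, -0.04, 1.405, 0, 1.571], TCP at [0.12, 0.511, 0.242] pointing down, gripper open.
Joint ranges: [-2.72, 2.72], [-0.95, 1.95], [-1.27, 1.35], [-1.78, 2.02], [-1.46, 1.47], [-3.14, 3.14]. Speed limits (rad/s): [2.39, 2.39, 3.01, 3.14, 3.14, 3.14].

### API

Orientations are given as [roll, pitch, yaw] about the fixed x, y, z axes, in that order (R = Rz(yaw) Ry(pitch) Rx(roll)).
In Python, from bench import env gives the robot as it stands.
- The arm moves only by the shell command python3 -m pendant 'ROWS' [FORCE]. ROWS is JSON, a list that holds one entry, the list of rows, each a list of 5 numbers: the shift along the tool's x, y, z in cm, then the turn about the tool's z in rad, then the finger opening in cm, from 0 to 8.54. In form: [[[tx, ty, tz, yaw, fingers], ...]]. A call has 1 to 8 rows; each row is the pose to reach, as a shift and turn from the pose measured when the call began, along the tool's axes at that moment; what a row does not reach only later rows make up. A row lasts 1/8 s, in which the tool goes at most 62.5 mm and 10.7 degrees, less where a joint would pass 70% of its speed; a pose out of reach is approached as far as the arm can. A call with a gripper value outside its range is refused whole. The fingers move at their own pace and stop on an object; FORCE is the grip in N (left out, the last holds). Time passes only in rows, so rows that repeat a pose let the fingers close. It gives the time, the measured TCP pose, the force and the opening at its end, in the units of the state.
- env.get_obs(): the state, without advancing time (a new reading comes with each control period).
- env.read_camera(name): name is "side" or "top" or "wrist"; returns the picture (400x640x3 uint8, blue, green, red); there is no depth.
- env.calibration(name): a dict with "mtx" (3x3 intrinsics, pixels), "k1" (the pictures are not rectified: a ray, as slopes to the right and down, at radius r is drawn at 1 + k1 r^2 times it, then the intrinsics apply), "R" (3x3) and "t" (3): a world point X has camera coordinates R X + t. Camera axes: x right, y down, z forward; pixel columns grow to the right and rows downward; lengths in m; the calibration is good to about 2 mm. A picture is of the moment at which its call begins: read the wrist's pose just before it. calibration takes no time and is no camera call; for the wrist camera it gives the pose at the moment of the call.
- env.sign_off(): hands the job in, once; it reports no verdict.
The state is a dict: "time_s": time; "q": joint angles; "joint_vel": joint speeds; "effort": joint torques, N m; "ee_pos": TCP position; "orientation": TCP orientation; "contact_force": force on the tool from outside, world axes, zero at the start; "torque": the same for the moment, N m; "finger_gap": finger opening in m.
Only numpy, scipy, OpenCV 4.12 (cv2) and the standard library are available. Lean on these libraries where they do the work, as an engineer would, in place of code of your own. Each camera call takes 0.05 s, during which the arm holds its last target. There are 200 camera calls.

## Working session

There is one attempt and no reset: what is moved stays moved. The work goes in short steps, Python scripts to look and compute and a shell command to move; the robot and the scene stay as the last step left them, time stands still between calls to the robot, and variables do not carry over. Pictures are saved under pics/ and viewed, about 12 in all and at most 16, crops included, and the job is handed in when it is done.

```bash
mkdir -p pics; ls
python3 - <<'E'
from bench import env
import cv2
o=env.get_obs();print(o)
for n in("top","side"):
    cv2.imwrite(f"pics/{n}0.png",env.read_camera(n)); c=env.calibration(n);print(n,c)
E
```

```text
pics
{'time_s': 0.0, 'q': array([ 1.34002319e+00,  1.26409416e-01, -4.06140014e-02,  1.40541657e+00,
       -4.14425246e-05,  1.57083457e+00]), 'joint_vel': array([-0.000657  , -0.00051805, -0.00114364, -0.00064996,  0.0024742 ,
        0.00021402]), 'effort': array([ 4.37226481e-04, -4.35909677e+01,  3.52926493e+01,  1.72491622e-02,
       -4.68581061e-05,  5.61293518e-06]), 'ee_pos': array([0.12000393, 0.51069251, 0.24151029]), 'orientation': array([-3.13994900e+00,  4.15053231e-05,  2.91078134e+00]), 'contact_force': array([ 0.22850698, -0.2209704 , -0.36208862]), 'torque': array([ 0.02839833, -0.00464648, -0.03637597]), 'finger_gap': 0.08557548078712586}
top {'mtx': array([[520.75398677,   0.        , 315.67769634],
       [  0.        , 520.75398677, 200.07687612],
       [  0.        ,   0.        ,   1.        ]]), 'k1': -0.105527203218763, 'R': array([[-0.02350534, -0.99963071,  0.01363643],
       [-0.99350083,  0.02183731, -0.11171046],
       [ 0.11137143, -0.01617359, -0.99364723]]), 't': array([0.05642175, 0.52122396, 1.17462549])}
side {'mtx': array([[396.18359835,   0.        , 320.51494456],
       [  0.        , 396.18359835, 199.92398935],
       [  0.        ,   0.        ,   1.        ]]), 'k1': 0.0007248711744741194, 'R': array([[ 0.96271588, -0.27019924,  0.01305784],
       [-0.12157835, -0.47529311, -0.87138692],
       [ 0.24165438,  0.83731047, -0.49042261]]), 't': array([-0.47474377,  0.13537743,  0.82124   ])}
```

View pics/top0.png

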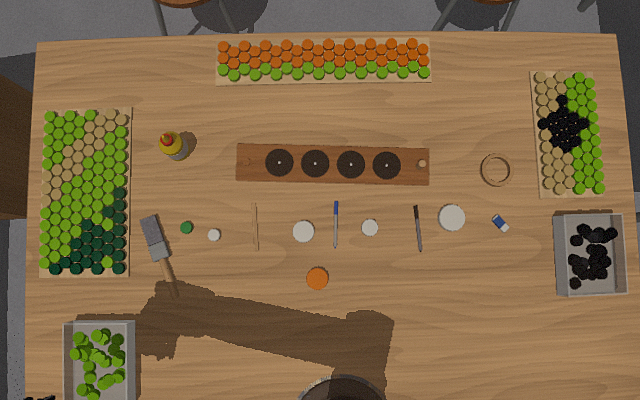

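View pics/side0.png

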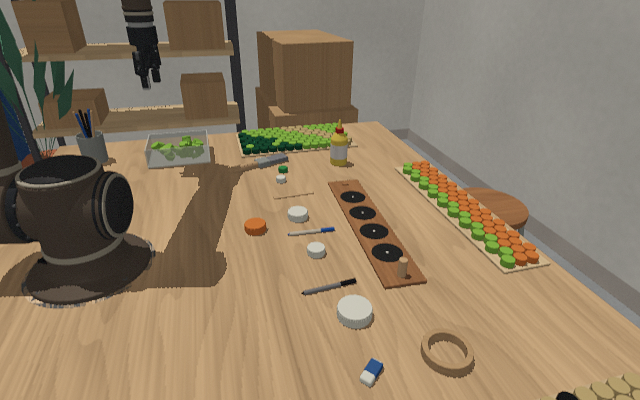

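Top view: the post is the pale peg at (422,163), so the right mark (386,165) is nearest to it. The caps are 28 at (214,235), 50 at (303,232), 39 at (370,228) and 62 at (452,218). The side view agrees, with the post at (403,265). Next I measure them.

```bash
cat > h.py <<'E'
import numpy as np, cv2
from bench import env
def ray(c,uv,z):
    K=c["mtx"];d=np.array([(uv[0]-K[0,2])/K[0,0],(uv[1]-K[1,2])/K[1,1]]);s=d.copy()
    for _ in range(20): s=d/(1+c["k1"]*(s@s))
    R,t=np.array(c["R"]),np.array(c["t"]);o=-R.T@t;v=R.T@np.r_[s,1]
    return (o+v*(z-o[2])/v[2])[:2]
def blobs(m,amin,amax=1e9):
    out=[]
    for q in cv2.findContours(m.astype(np.uint8),cv2.RETR_EXTERNAL,cv2.CHAIN_APPROX_NONE)[0]:
        q=cv2.convexHull(q);a=cv2.contourArea(q)
        if amin<a<amax: out.append((q[:,0].astype(float),a))
    return out
def centre(c,q,z):
    p=np.array([ray(c,x,z) for x in q],np.float32)
    (e,ax,_)=cv2.minAreaRect(p) if len(p)<5 else cv2.fitEllipse(p)
    return np.array(e),np.array(ax)
E
python3 - <<'E'
from h import *
im=cv2.imread("pics/top0.png");c=env.calibration("top")
h=cv2.cvtColor(im,cv2.COLOR_BGR2HSV)
w=(h[...,1]<50)&(h[...,2]>140);w[:190]=0;w[260:]=0
for q,a in blobs(w,50):
    print("white",q.mean(0).round(),a,*[x.round(4) for x in centre(c,q,.01)])
k=(h[...,2]<70);k[:140]=0;k[190:]=0;k[:,:240]=0;k[:,425:]=0
for q,a in blobs(k,150):
    print("mark",q.mean(0).round(),a,*[x.round(4) for x in centre(c,q,.008)])
print("glue",ray(c,(170,140),.1),"post",ray(c,(422,163),.048))
E
```

```text
white [214. 234.] 96.5 [0.4485 0.2851] [0.0265 0.027 ]
white [303. 230.] 332.5 [0.4523 0.0761] [0.0489 0.0496]
white [370. 227.] 197.5 [ 0.4579 -0.0798] [0.0372 0.0389]
white [566. 238.] 57.5 [ 0.4178 -0.5551] [0.0093 0.0962]
white [450. 217.] 499.0 [ 0.4763 -0.2768] [0.0608 0.0616]
mark [386. 166.] 577.5 [ 0.6052 -0.1257] [0.0652 0.0671]
mark [352. 165.] 569.0 [ 0.6092 -0.0405] [0.0647 0.0662]
mark [314. 162.] 571.0 [0.6133 0.0441] [0.065  0.0657]
mark [279. 161.] 572.0 [0.6174 0.129 ] [0.0646 0.0658]
glue [0.65538729 0.36525997] post [ 0.60100162 -0.20277036]
```

```bash
python3 -m pendant '[[[-37.1,-14.4,8,1.34,5],[-37.1,-14.4,12,1.34,5],[-37.1,-14.4,12,1.34,5],[-37.1,-14.4,12,1.34,5],[-37.1,-14.4,12,1.34,5],[-37.1,-14.4,12,1.34,5],[-37.1,-14.4,12,1.34,5],[-37.1,-14.4,12,1.34,5]]]' 25
python3 - <<'E'
from h import *
o=env.get_obs();print(o["ee_pos"],o["orientation"],o["finger_gap"])
c=env.calibration("wrist");im=env.read_camera("wrist");cv2.imwrite("pics/w1.png",im)
E
```

```text
time_s: 1.1
ee_pos: [0.4492, 0.2834, 0.12]
orientation: [-3.139, 0.003, 1.565]
contact_force: [-0.4, -0.1, 1.4]
finger_gap: 0.0501
[0.44916637 0.28342605 0.12004612] [-3.13888377  0.0031807   1.565463  ] 0.05006675268211858
```

View pics/w1.png

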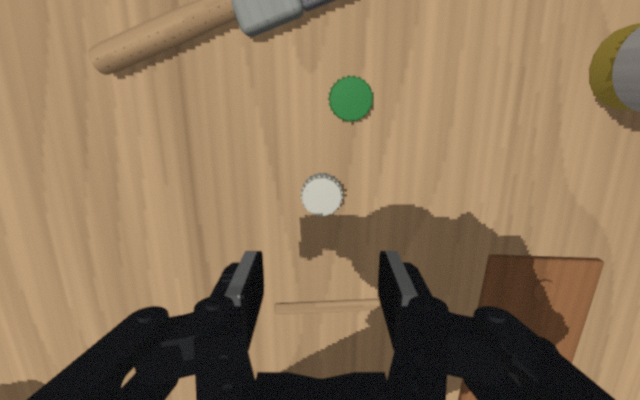

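The wrist view shows the white 28 cap at (322,195) with its top face visible, between the open fingers and the green look-alike at (351,98). I check its position with this camera.

```bash
cat >> h.py <<'E'
def wcap(z,amin=600,name="wrist",im=None):
    c=env.calibration(name)
    if im is None: im=env.read_camera(name)
    h=cv2.cvtColor(im,cv2.COLOR_BGR2HSV)
    for q,a in blobs((h[...,1]<45)&(h[...,2]>150),amin):
        e,ax=centre(c,q,z); print("white",q.mean(0).round(),e.round(4),ax.round(4))
E
python3 -c "
from h import *
wcap(.016)"
```

```text
white [324. 197.] [0.4479 0.2864] [0.0277 0.0285]
```

```bash
python3 -m pendant '[[[0.25,-0.1,5,0,5],[0.25,-0.1,9,0,5],[0.25,-0.1,10.4,0,5],[0.25,-0.1,10.4,0,5],[0.25,-0.1,10.4,0,1.8],[0.25,-0.1,10.4,0,1.8],[0.25,-0.1,10.4,0,1.8],[0.25,-0.1,10.4,0,1.8]]]' 25
```

```text
time_s: 2.2
ee_pos: [0.4477, 0.2885, 0.0194]
orientation: [3.141, -0.001, 1.571]
contact_force: [-1.0, 0.2, 7.2]
finger_gap: 0.026
```

```bash
python3 -m pendant '[[[0,0,-4,0,1.8],[0,0,-8,0,1.8],[0,0,-8,0,1.8],[0,0,-8,0,1.8]]]'
python3 - <<'E'
from h import *
o=env.get_obs();print(o["ee_pos"],o["orientation"],o["finger_gap"])
im=env.read_camera("wrist");cv2.imwrite("pics/w2.png",im);wcap(o["ee_pos"][2],im=im)
E
```

```text
time_s: 2.7
ee_pos: [0.4478, 0.2884, 0.0996]
orientation: [3.14, -0.001, 1.571]
contact_force: [-0.1, -0.2, -1.0]
finger_gap: 0.0267
[0.447766   0.28844221 0.09962741] [ 3.14007106e+00 -1.12005985e-03  1.57106939e+00] 0.02672033008803698
```

View pics/w2.png

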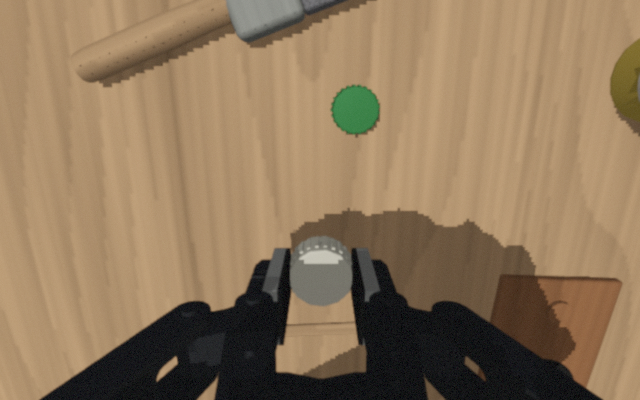

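Held: the 28 cap sits between the pads, centred at (321,270). I work out the cap's offset from the TCP and the next shift.

Run:
```python
from h import *
o=env.get_obs();c=env.calibration("wrist");p=ray(c,(321,270),.0962);d=np.array([.6052,-.1257])-p
print(p,p-o["ee_pos"][:2],"shift tx,ty cm",d[1]*100,d[0]*100)
```

```text
[0.44604326 0.28969686] [-0.00126248  0.00149629] shift tx,ty cm -41.539686254394915 15.915674348917092
```

```bash
python3 -m pendant '[[[-41.5,15.8,0,0,1.8],[-41.5,15.8,0,0,1.8],[-41.5,15.8,0,0,1.8],[-41.5,15.8,0,0,1.8],[-41.5,15.8,0,0,1.8],[-41.5,15.8,0,0,1.8],[-41.5,15.8,0,0,1.8],[-41.5,15.8,0,0,1.8]]]'
python3 - <<'E'
from h import *
o=env.get_obs();print(o["ee_pos"],o["orientation"],o["finger_gap"])
im=env.read_camera("wrist");cv2.imwrite("pics/w3.png",im)
E
```

```text
time_s: 3.75
ee_pos: [0.6055, -0.1304, 0.0968]
orientation: [-3.14, -0.0, 1.566]
contact_force: [-0.3, 0.5, 0.1]
finger_gap: 0.0263
[ 0.60552647 -0.13040244  0.09678766] [-3.13971785e+00 -2.34626487e-04  1.56618279e+00] 0.026271719046281117
```

View pics/w3.png

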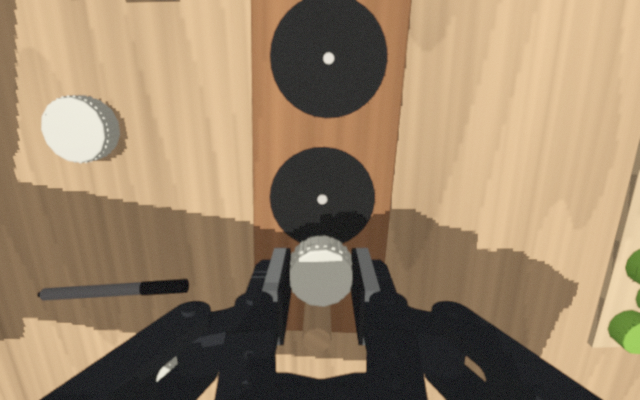

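The held cap is at (321,270), the post lies behind it at (318,325), and mark dots show at (322,200) and (329,58).

Run:
```python
from h import *
o=env.get_obs();c=env.calibration("wrist");print(o["ee_pos"],ray(c,(322,200),.008),ray(c,(329,58),.008),ray(c,(321,270),.0935),ray(c,(318,325),.048))
```

```text
[ 0.60508729 -0.12919989  0.09683726] [ 0.60432848 -0.12406455] [ 0.60855496 -0.038034  ] [ 0.6038322  -0.12803201] [ 0.60177994 -0.18958261]
```

```bash
python3 -m pendant '[[[0.4,0.05,4,0,1.8],[0.4,0.05,6.4,0,1.8],[0.4,0.05,6.9,0,1.8],[0.4,0.05,6.9,0,1.8],[0.4,0.05,6.9,0,1.8]]]'
```

```text
time_s: 4.42
ee_pos: [0.6062, -0.1248, 0.0291]
orientation: [-3.141, -0.0, 1.568]
contact_force: [0.6, -0.1, -0.4]
finger_gap: 0.0263
```

```bash
python3 -m pendant '[[[0,0,0.15,0,1.8],[0,0,0.15,0,1.8],[0,0,0.15,0,5.5],[0,0,0.15,0,5.5],[0,0,0.1,0,5.5],[0,0,-5,0,5.5],[0,0,-9,0,6],[0,0,-9,0,6]]]'
python3 - <<'E'
from h import *
o=env.get_obs();print(o["ee_pos"],o["orientation"],o["finger_gap"])
im=env.read_camera("wrist");cv2.imwrite("pics/w4.png",im);wcap(.024,im=im)
wcap(.018,100,"top")
E
```

```text
time_s: 5.42
ee_pos: [0.6084, -0.1253, 0.1232]
orientation: [3.135, 0.001, 1.568]
contact_force: [0.5, -0.0, 0.3]
finger_gap: 0.06
[ 0.60841752 -0.12529164  0.12318601] [3.13537216e+00 1.01973352e-03 1.56807174e+00] 0.05997207402820784
white [317. 203.] [ 0.6034 -0.1251] [0.028 0.029]
white [ 93. 133.] [ 0.4621 -0.0766] [0.0382 0.0398]
white [68.  7.] [ 0.4645 -0.0022] [0.0076 0.0877]
white [ 79. 379.] [0.1079 0.5995] [0.0302 0.119 ]
white [102. 360.] [0.6499 0.6213] [0.1641 1.2623]
white [582. 289.] [ 0.2976 -0.5735] [0.023 0.095]
white [596. 281.] [ 0.3141 -0.6277] [0.0234 0.0871]
white [623. 274.] [ 0.1357 -0.659 ] [0.0458 0.4968]
white [598. 225.] [ 0.4468 -0.6353] [0.0194 0.0576]
white [303. 231.] [0.4518 0.0756] [0.0483 0.0495]
white [370. 227.] [ 0.4575 -0.0787] [0.0373 0.0386]
white [575. 248.] [ 0.4072 -0.5753] [0.0693 0.1858]
white [612. 224.] [ 0.5288 -0.8097] [0.1009 0.2309]
```

```bash
python3 -m pendant '[[[4.6,-14.9,0,0,6],[4.6,-14.9,0,0,6],[4.6,-14.9,2,0,6],[4.6,-14.9,2,0,6],[4.6,-14.9,2,0,6]]]'
python3 - <<'E'
from h import *
o=env.get_obs();print(o["ee_pos"],o["orientation"])
wcap(.018)
o=env.get_obs();print(o["ee_pos"],o["orientation"])
E
```

```text
time_s: 6.15
ee_pos: [0.4579, -0.0786, 0.0989]
orientation: [-3.142, -0.0, 1.568]
contact_force: [1.1, -0.7, 0.4]
finger_gap: 0.0597
[ 0.45785223 -0.07855994  0.09888078] [-3.14155620e+00 -1.85628475e-04  1.56808189e+00]
white [325. 201.] [ 0.4577 -0.0754] [0.0361 0.0406]
white [320.  77.] [0.452  0.0014] [0.0093 0.0842]
[ 0.45845108 -0.07870573  0.09921884] [ 3.14100807e+00 -1.09306088e-04  1.56798119e+00]
```

```bash
python3 -m pendant '[[[0.15,0,5,0,6],[0.15,0,8,0,6],[0.15,0,8.1,0,6],[0.15,0,8.1,0,2.8],[0.15,0,8.1,0,2.8],[0.15,0,8.1,0,2.8],[0.15,0,8.1,0,2.8]]]'
python3 -m pendant '[[[0,0,-4,0,2.8],[0,0,-8,0,2.8],[0,0,-8,0,2.8],[0,0,-8,0,2.8]]]'
python3 - <<'E'
from h import *
o=env.get_obs();print(o["ee_pos"],o["orientation"],o["finger_gap"])
im=env.read_camera("wrist");cv2.imwrite("pics/w5.png",im);wcap(o["ee_pos"][2],im=im)
E
```

```text
time_s: 7.08
ee_pos: [0.4599, -0.0775, 0.0196]
orientation: [3.138, 0.001, 1.568]
contact_force: [1.5, -0.8, 6.8]
finger_gap: 0.0375
time_s: 7.58
ee_pos: [0.4593, -0.0773, 0.0992]
orientation: [3.138, 0.0, 1.568]
contact_force: [0.7, -0.3, -0.5]
finger_gap: 0.0374
[ 0.45925846 -0.07733445  0.09919544] [3.13808283e+00 4.36647104e-04 1.56795737e+00] 0.0373945111911527
white [320. 250.] [ 0.456  -0.0644] [0.0173 0.0327]
white [321.  79.] [4.536e-01 1.000e-04] [0.0061 0.0499]
```

View pics/w5.png

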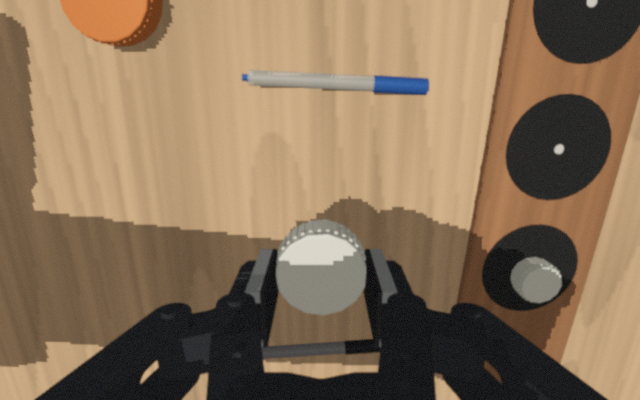

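The 39 cap is held at (321,272). The 28 cap sits on the end mark at (537,280).

```bash
python3 -m pendant '[[[3.7,15.1,0,0,2.8],[3.7,15.1,0,0,2.8],[3.7,15.1,0,0,2.8],[3.7,15.1,0,0,2.8],[3.7,15.1,0,0,2.8],[3.7,15.1,0,0,2.8]]]'
python3 -c "
from h import *
o=env.get_obs();print(o['ee_pos']);c=env.calibration('wrist');print(ray(c,(321,273),o['ee_pos'][2]-.0015))"
```

```text
time_s: 8.38
ee_pos: [0.6087, -0.041, 0.0986]
orientation: [3.141, 0.0, 1.568]
contact_force: [0.6, 1.0, 0.1]
finger_gap: 0.0376
[ 0.60871233 -0.04096547  0.09859554]
[ 0.60743837 -0.04024727]
```

```bash
python3 -m pendant '[[[0.1,0.1,4,0,2.8],[0.1,0.1,6.5,0,2.8],[0.1,0.1,7.1,0,2.8],[0.1,0.1,7.1,0,2.8],[0.1,0.1,7.1,0,2.8]]]'
python3 -m pendant '[[[0,0,0.05,0,6.5],[0,0,0.05,0,6.5],[0,0,0.05,0,6.5],[0,0,-5,0,6.5],[0,0,-9,0,7],[0,0,-9,0,7],[0,0,-9,0,7]]]'
python3 - <<'E'
from h import *
print(env.get_obs()["ee_pos"]);wcap(.026)
c=env.calibration("wrist");im=env.read_camera("wrist");cv2.imwrite("pics/w6.png",im)
h=cv2.cvtColor(im,cv2.COLOR_BGR2HSV)
E
```

```text
time_s: 9.0
ee_pos: [0.61, -0.0402, 0.0286]
orientation: [3.139, 0.0, 1.567]
contact_force: [0.7, -0.6, -0.1]
finger_gap: 0.0374
time_s: 9.88
ee_pos: [0.6095, -0.0402, 0.1181]
orientation: [3.14, 0.0, 1.567]
contact_force: [-0.5, -0.2, -0.5]
finger_gap: 0.07
[ 0.60949937 -0.040177    0.11805145]
white [322. 199.] [ 0.6085 -0.038 ] [0.0366 0.0403]
white [ 76. 140.] [0.4678 0.0041] [0.0086 0.0896]
white [60. 33.] [0.4557 0.0755] [0.0477 0.0497]
```

```bash
python3 -m pendant '[[[11.6,-15.6,0,0,7.2],[11.6,-15.6,0,0,7.2],[11.6,-15.6,0,0,7.2],[11.6,-15.6,2,0,7.2],[11.6,-15.6,2,0,7.2],[11.6,-15.6,2,0,7.2]]]'
python3 - <<'E'
from h import *
wcap(.020)
o=env.get_obs();print(o["ee_pos"],o["orientation"])
E
```

```text
time_s: 10.72
ee_pos: [0.4537, 0.0762, 0.0969]
orientation: [-3.141, 0.0, 1.567]
contact_force: [-0.4, -0.3, 0.7]
finger_gap: 0.0721
white [322. 306.] [0.4502 0.0102] [0.0077 0.077 ]
white [321. 200.] [0.4519 0.0804] [0.0444 0.0509]
[0.4540757  0.07608586 0.09719546] [-3.14158264e+00  2.68412570e-04  1.56644478e+00]
```

```bash
python3 -m pendant '[[[0.15,-0.1,5,0,7.2],[0.15,-0.1,7.5,0,7.2],[0.15,-0.1,7.9,0,7.2],[0.15,-0.1,7.9,0,3.8],[0.15,-0.1,7.9,0,3.8],[0.15,-0.1,7.9,0,3.8],[0.15,-0.1,7.9,0,3.8]]]'
python3 -m pendant '[[[0,0,-4,0,3.8],[0,0,-8,0,3.8],[0,0,-8,0,3.8],[0,0,-8,0,3.8]]]'
python3 - <<'E'
from h import *
o=env.get_obs();print(o["ee_pos"],o["orientation"],o["finger_gap"])
im=env.read_camera("wrist");cv2.imwrite("pics/w7.png",im)
E
```

```text
time_s: 11.65
ee_pos: [0.4543, 0.0776, 0.0195]
orientation: [3.139, 0.0, 1.566]
contact_force: [0.1, -0.9, 6.1]
finger_gap: 0.0487
time_s: 12.15
ee_pos: [0.4538, 0.0777, 0.0991]
orientation: [3.139, 0.0, 1.566]
contact_force: [0.1, 0.3, -1.4]
finger_gap: 0.0486
[0.45375797 0.07767535 0.0990804 ] [3.13899482e+00 8.57165674e-05 1.56647850e+00] 0.0485925857190356
```

View pics/w7.png

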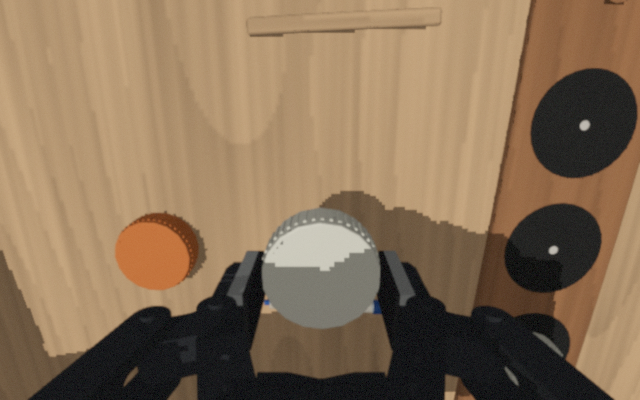

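The 50 cap is held, with its top disc centred at about (322,273). Marks b and c are free and occupied as expected.

```bash
python3 -m pendant '[[[-3.25,16,0,0,3.8],[-3.25,16,0,0,3.8],[-3.25,16,0,0,3.8],[-3.25,16,0,0,3.8],[-3.25,16,0,0,3.8],[-3.25,16,0,0,3.8]]]'
python3 -c "
from h import *
o=env.get_obs();print(o['ee_pos']);c=env.calibration('wrist');print(ray(c,(322,273),o['ee_pos'][2]+.0005))"
```

```text
time_s: 12.95
ee_pos: [0.6118, 0.0447, 0.0984]
orientation: [3.142, 0.0, 1.567]
contact_force: [0.3, -0.5, -0.7]
finger_gap: 0.0485
[0.61181679 0.04465518 0.09843849]
[0.6109577 0.0465159]
```

```bash
python3 -m pendant '[[[0,0.2,4,0,3.8],[0,0.2,6.5,0,3.8],[0,0.2,7.1,0,3.8],[0,0.2,7.1,0,3.8],[0,0.2,7.1,0,3.8]]]'
python3 -m pendant '[[[0,0,0.05,0,7.4],[0,0,0.05,0,7.4],[0,0,0.05,0,7.4],[0,0,-5,0,7.4],[0,0,-9,0,8.3],[0,0,-9,0,8.3],[0,0,-9,0,8.3]]]'
python3 - <<'E'
from h import *
print(env.get_obs()["ee_pos"]);wcap(.028)
E
```

```text
time_s: 13.58
ee_pos: [0.6139, 0.0449, 0.0285]
orientation: [3.14, 0.0, 1.567]
contact_force: [0.2, 0.4, -0.9]
finger_gap: 0.0483
time_s: 14.45
ee_pos: [0.6135, 0.0449, 0.1179]
orientation: [3.141, 0.0, 1.567]
contact_force: [-0.2, -0.1, -0.8]
finger_gap: 0.0828
[0.61354628 0.04485268 0.11793406]
white [108. 253.] [0.4646 0.0121] [0.0089 0.0806]
white [320. 194.] [0.6129 0.0481] [0.0441 0.0513]
```

```bash
python3 -m pendant '[[[-32.2,-13.7,0,0,8.3],[-32.2,-13.7,0,0,8.3],[-32.2,-13.7,0,0,8.3],[-32.2,-13.7,0,0,8.3],[-32.2,-13.7,0,0,8.3],[-32.2,-13.7,0,0,8.3],[-32.2,-13.7,0,0,8.3],[-32.2,-13.7,0,0,8.3]]]'
python3 - <<'E'
from h import *
im=env.read_camera("wrist");cv2.imwrite("pics/w8.png",im);wcap(.022,im=im)
o=env.get_obs();print(o["ee_pos"],o["orientation"])
E
```

```text
time_s: 15.5
ee_pos: [0.4745, -0.2761, 0.1163]
orientation: [-3.14, -0.001, 1.567]
contact_force: [-0.0, 0.4, -0.3]
finger_gap: 0.0828
[ 0.47487481 -0.27574712  0.11652068] [-3.13998119e+00 -6.95827795e-04  1.56798351e+00]
```

View pics/w8.png

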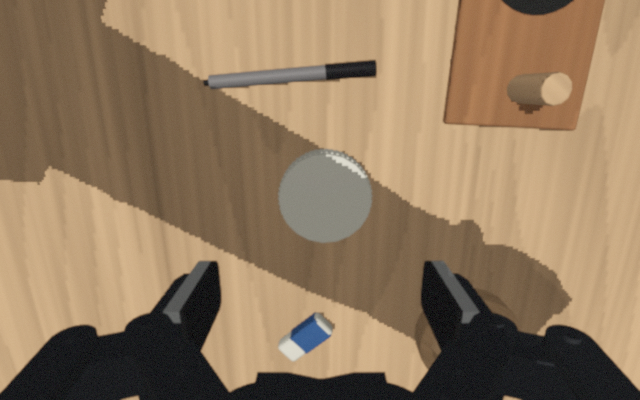

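The 62 cap lies in shadow, with its top face centred at (325,196) between the jaws. Ring, eraser and post are clear of the fingers.

```bash
python3 -c "
from h import *
o=env.get_obs();print(o['ee_pos']);c=env.calibration('wrist');print(ray(c,(325,196),.022))"
```

```text
[ 0.47487481 -0.27574712  0.11652068]
[ 0.47614939 -0.26965908]
```

```bash
python3 -m pendant '[[[0.4,0.1,5,0,8.3],[0.4,0.1,9,0,8.3],[0.4,0.1,9.8,0,8.3],[0.4,0.1,9.8,0,5],[0.4,0.1,9.8,0,5],[0.4,0.1,9.8,0,5],[0.4,0.1,9.8,0,5]]]'
python3 -m pendant '[[[0,0,-4,0,5],[0,0,-8,0,5],[0,0,-8,0,5],[0,0,-8,0,5]]]'
python3 - <<'E'
from h import *
o=env.get_obs();print(o["ee_pos"],o["orientation"],o["finger_gap"])
im=env.read_camera("wrist");cv2.imwrite("pics/w9.png",im)
E
```

```text
time_s: 16.42
ee_pos: [0.4767, -0.2722, 0.0199]
orientation: [3.141, 0.0, 1.568]
contact_force: [0.4, 0.7, 5.6]
finger_gap: 0.0608
time_s: 16.92
ee_pos: [0.4764, -0.2721, 0.0997]
orientation: [3.141, 0.0, 1.568]
contact_force: [-0.4, -0.5, -0.3]
finger_gap: 0.0607
[ 0.47642201 -0.27213667  0.099672  ] [3.14085949e+00 3.89411183e-04 1.56779238e+00] 0.06071452719820301
```

View pics/w9.png

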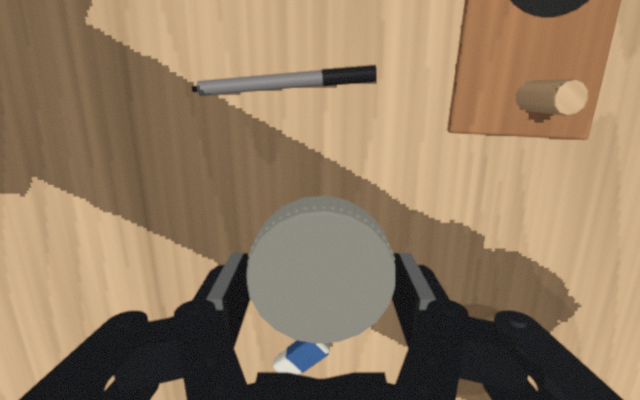

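The 62 cap is held, with its top disc centred at (321,272).

```bash
python3 -m pendant '[[[40.15,14.15,0,0,5],[40.15,14.15,0,0,5],[40.15,14.15,0,0,5],[40.15,14.15,0,0,5],[40.15,14.15,0,0,5],[40.15,14.15,0,0,5],[40.15,14.15,0,0,5],[40.15,14.15,0,0,5]]]'
python3 -m pendant '[[[0,0,0,0,5]]]'
python3 -c "
from h import *
o=env.get_obs();print(o['ee_pos']);c=env.calibration('wrist');print(ray(c,(321,272),o['ee_pos'][2]+.002))"
```

```text
time_s: 17.98
ee_pos: [0.6186, 0.1324, 0.0969]
orientation: [-3.139, -0.0, 1.572]
contact_force: [-0.4, -0.7, -0.2]
finger_gap: 0.0608
time_s: 18.1
ee_pos: [0.6177, 0.1321, 0.0955]
orientation: [-3.136, 0.001, 1.573]
contact_force: [-0.9, -1.3, -0.9]
finger_gap: 0.0607
[0.6177261  0.13206508 0.09545322]
[0.61643846 0.13522868]
```

```bash
python3 -m pendant '[[[-0.3,0.05,4,0,5],[-0.3,0.05,6.3,0,5],[-0.3,0.05,6.7,0,5],[-0.3,0.05,6.7,0,5],[-0.3,0.05,6.7,0,5]]]'
python3 -m pendant '[[[0,0,0.05,0,8.4],[0,0,0.05,0,8.4],[0,0,0.05,0,8.4],[0,0,0.05,0,8.4],[0,0,-5,0,8.4],[0,0,-9,0,8.4],[0,0,-9,0,8.4],[0,0,-9,0,8.4]]]'
python3 -m pendant '[[[0,-6,0,0,8.4],[0,-12,-3,0,8.4],[0,-18,-6,0,8.4],[0,-24,-8,0,8.4],[0,-30,-8,0,8.4],[0,-30,-8,0,8.4],[0,-30,-8,0,8.4]]]'
python3 - <<'E'
from h import *
im=env.read_camera("top");cv2.imwrite("pics/top1.png",im[100:250,140:480].repeat(2,0).repeat(2,1))
s=env.read_camera("side");cv2.imwrite("pics/side1.png",s)
c=env.calibration("top");h=cv2.cvtColor(im,cv2.COLOR_BGR2HSV)
w=(h[...,1]<60)&(h[...,2]>100);w[:140]=0;w[190:]=0
M=np.array([[.6174,.129],[.6133,.0441],[.6092,-.0405],[.6052,-.1257]])
for q,a in blobs(w,50):
    e,ax=centre(c,q,.018); print(e.round(4),ax.round(4),np.linalg.norm(M-e,axis=1).min().round(4))
E
```

```text
time_s: 18.73
ee_pos: [0.6185, 0.1288, 0.0296]
orientation: [-3.138, 0.0, 1.572]
contact_force: [-0.2, 1.0, 0.1]
finger_gap: 0.0609
time_s: 19.73
ee_pos: [0.6185, 0.1288, 0.1191]
orientation: [-3.137, 0.0, 1.572]
contact_force: [-0.6, 0.0, 0.5]
finger_gap: 0.0838
time_s: 20.6
ee_pos: [0.3186, 0.1284, 0.1997]
orientation: [-3.137, 0.001, 1.573]
contact_force: [-0.1, 0.0, 0.9]
finger_gap: 0.084
[ 0.6055 -0.1295] [0.0278 0.0305] 0.0038
[ 0.6094 -0.0424] [0.0391 0.0414] 0.0019
[0.6138 0.0432] [0.0505 0.0529] 0.0011
[0.6185 0.1269] [0.0628 0.064 ] 0.0024
```

View pics/top1.png

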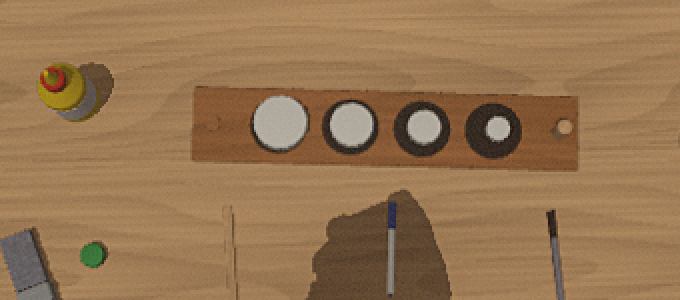

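View pics/side1.png

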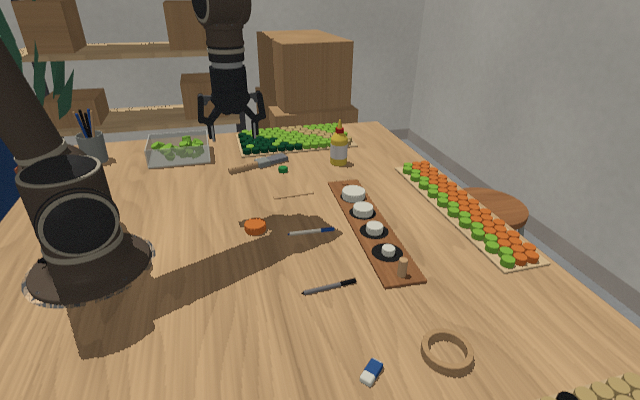

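The caps sit flat on the marks in order, growing from the post. In the top crop they are at (280,123), (351,125), (424,127) and (498,128). The glue bottle is upright and the gripper is clear, so I hand in.

```bash
python3 -c "
from bench import env
env.sign_off()"
```

```text
the job is handed in; nothing more can be done
```

I placed all four white caps on the marks by size: 28, 39, 50 and 62 mm, starting at the mark next to the post (the right, −y end). The job was handed in after about 21 s of robot time.

- **Centring:** the last top-camera check put the caps 3.8, 1.9, 1.1 and 2.4 mm from their mark centres (28 to 62 mm), against the 12 mm limit. These figures carry a couple of mm of uncertainty from height parallax and calibration.
- **Camera disagreement:** after each release I also checked the first three with the wrist camera. It differed from the top view by 4–5 mm in y, still inside the limit. The 62 mm cap has only the top-view check.
- **Other conditions:** the last top and side views show the caps lying flat, closed side up, with the glue bottle upright. The orange and green look-alikes were not touched. The gripper was open and well clear of everything.

No check failed. The sign-off itself reports no verdict.

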